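# Shut the crate's tilt-out front and run a fingertip along its edge

## Task

Gently push the blue crate's tilt-out front fully shut. Then run the closed fingertips once along the whole top edge of the front to check it is flush, starting at the end beside the steel pitcher and finishing at the other end, lightly touching the edge or staying within a centimetre above it. Leave the front shut, do not lift or shove the crate, leave everything else where it stands, and finish with the hand clear.

Things in the scene. Friction and masses are not known exactly. Their poses are not given: they have to be found in the camera images.
- crate: Blue plastic crate, 200 mm deep (its x) by 260 mm wide (its y), side and back walls 124 mm high, loose on the counter, about 2.5 kg with the two packets stowed in it. Origin at the centre of its underside; its -x side is the front, facing the robot give or take 17 degrees of yaw; its y runs along the front.
- front (a joint): The tilt-out front: a flap 250 mm wide, 12 mm thick, hinged along its foot (hinge line 96 mm along the crate's -x from its origin, 10 mm up; top edge 120 mm from the hinge). 0 = upright, shut, at its stop; grows as the top leans out towards the robot, 0.25 to 0.5 rad at first. No latch or spring: a friction hinge (about 1 N at the top) leaves it where put. Shut, the top edge is level, 130 mm above the counter.
- edge_0 (a point): Point on the middle line of the front's top edge, 105 mm to the crate's +y side of its middle; it moves with the front, and its axes are the crate's when shut. In tracing, the middle of the closed fingertips is what passes over it.
- edge_1 (a point): Point on the middle line of the front's top edge, 70 mm to the crate's +y side of its middle; it moves with the front, and its axes are the crate's when shut. In tracing, the middle of the closed fingertips is what passes over it.
- edge_2 (a point): Point on the middle line of the front's top edge, 35 mm to the crate's +y side of its middle; it moves with the front, and its axes are the crate's when shut. In tracing, the middle of the closed fingertips is what passes over it.
- edge_3 (a point): Point on the middle line of the front's top edge, at its middle; it moves with the front, and its axes are the crate's when shut. In tracing, the middle of the closed fingertips is what passes over it.
- edge_4 (a point): Point on the middle line of the front's top edge, 35 mm to the crate's -y side of its middle; it moves with the front, and its axes are the crate's when shut. In tracing, the middle of the closed fingertips is what passes over it.
- edge_5 (a point): Point on the middle line of the front's top edge, 70 mm to the crate's -y side of its middle; it moves with the front, and its axes are the crate's when shut. In tracing, the middle of the closed fingertips is what passes over it.
- edge_6 (a point): Point on the middle line of the front's top edge, 105 mm to the crate's -y side of its middle; it moves with the front, and its axes are the crate's when shut. In tracing, the middle of the closed fingertips is what passes over it.
- pitcher_mid (a point): Stainless steel pitcher with a side handle, 100 mm across (handle out to 87 mm from its axis), 155 mm high; it stands beside the crate, on its +y or its -y side. Point on its axis, 78 mm up.
- bottle_mid (a point): White detergent bottle, 72 mm across, 165 mm high, beside the crate on the side away from the pitcher. Point on its axis half-way up. Leave alone.
- ball_mid (a point): White plastic softener ball with a flat foot, 90 mm across, 84 mm high, on the counter in front of the crate, to one side. Point at its centre. Leave alone.
- lid: Round green hard silicone lid, 114 mm across, 10 mm thick, 26 mm high at its knob, lying in front of the crate, to the other side from the ball. Origin at the centre of its underside. Leave alone.
- cup: Clear measuring cup, 72 mm across, 70 mm high, off one front corner of the crate. Origin at the centre of its underside. Leave alone.
- can: Can, 60 mm across, 120 mm high, off the other front corner. Origin at the centre of its underside. Leave alone.
- brush: Wooden-handled brush, 190 mm long, lying far to the left. Leave alone.
There are look-alikes about, which are no part of the job. Leave any purple or red look-alike of the part that bears pitcher_mid alone.

How it is judged:
By the outcome, as a careful person would: the job done as asked, in the order asked, and still so for the second after the job is handed in, with the robot touching nothing.
It also fails if it takes over 48 s, if anything falls off the work surface, if the arm or the gripper's body presses on something with over 40 N, if the wrist force passes 120 N, or if a joint passes its speed limit or range.

## Robot

A 6-joint arm with a two-finger parallel gripper is mounted at the origin on the work surface. World frame = base frame: x ahead of the robot, y to its left, z up, the work surface at z = 0. Lengths are in mm, angles in rad, forces in N, time in s.
With the tool pointing down it reaches from about 350 to 875 mm from the base axis. Payload 4.2 kg.
Tool frame: the origin (TCP) lies midway between the tips of the shut fingers; the grasp point (between the pads) lies 19 mm behind it; z points along the fingers, y is the line along which they close (so a half turn about z gives the same grasp; the last joint's range is limited). The gripper opens to 85 mm and grips with 20 to 120 N. Pads are 22 mm wide; open, the fingers measure 114 mm over their backs; the gripper's body (76 mm by 85 mm) begins 54 mm behind the grasp point. The pads swing forward as they close: fully open they stand 13 mm farther back than shut.
Start: joints at [-1.018, 0.385, 0.008, 0, -1.194, -0.259], TCP at [181.011, -598.193, 231.312] pointing down, gripper open.
Joint ranges: [-3.14, 3.14], [-1.21, 2.06], [-1.07, 1.41], [-3.16, 2.05], [-2.99, -0.16], [-3.1, 3.1]. Speed limits (rad/s): [2.79, 2.79, 3.14, 3.14, 3.14, 3.14].

## Interface

Orientations are given as a unit quaternion [x, y, z, w].
In Python, from bench import sensors, get_image, camera_params, job_done gives the robot as it stands.
- The arm moves only by the tool servo_tool, never from a script. Its argument "motion" is a list of rows, each an object with "travel": the shift along the tool's x, y, z as a fraction of full scale, a list of three; "rot": the turn, a rotation vector about the tool's x, y, z as a fraction of full scale, a list of three; "hand": the opening, from 0 (shut) to 1 (fully open). In form: [{"travel": [x, y, z], "rot": [wx, wy, wz], "hand": hand}, ...]. A call has 1 to 10 rows; each row shifts and turns the commanded pose from where the row before left it, along the tool's axes as they then stand; what a row does not reach is not made up. Full scale, the value 1, is 25 cm for a shift and 360 degrees for a turn. A row lasts 1/12 s, in which the tool goes at most 41.7 mm and 7.16 degrees, less where a joint would pass 70% of its speed; a pose out of reach is approached as far as the arm can. A call with a number of a shift or a turn outside -1 to 1 is refused whole. A call with a gripper value outside its range is refused whole. The fingers move at their own pace and stop on an object; the grip force is fixed at half the most. Time passes only in rows, so rows that do not move let the fingers close. It gives the time, the measured TCP pose, the force, the opening and the grip force at its end, in the units of the state.
- sensors.read_state(): the state, without advancing time (a new reading comes with each control period).
- get_image(name): name is "side" or "top" or "wrist"; returns (picture, depth): 480x640x3 uint8, red, green, blue; 480x640 float32, mm along the optical axis (not along the pixel's ray), 0 where there is no reading.
- camera_params(name): a dict with "camera_matrix" (3x3 intrinsics, pixels), "R" (3x3) and "t" (3): a world point X has camera coordinates R X + t; the wrist camera has in their place "mount" (4x4, takes a point from camera to tool coordinates, whose origin is the TCP and whose axes are the flange's). Camera axes: x right, y down, z forward; pixel columns grow to the right and rows downward; lengths in mm; the calibration is good to about 2 mm. A picture is of the moment at which its call begins: read the wrist's pose just before it. camera_params takes no time and is no camera call.
- job_done(): hands the job in; it is judged then, once.
The state is a dict: "clock": time; "joints": joint angles; "joint_vel": joint speeds; "joint_efforts": joint torques, N m; "position": TCP position; "ee_rot": TCP orientation; "contact_force": force on the tool from outside, world axes, zero at the start; "wrist_torque": the same for the moment, N m; "gripper_width": finger opening in mm; "grasp_force": force on a finger pad.
Only numpy, scipy, OpenCV 4.12 (cv2) and the standard library are available. Lean on these libraries where they do the work, as an engineer would, in place of code of your own. Each camera call takes 0.05 s, during which the arm holds its last target. There are 200 camera calls.

## Working session

There is one attempt and no reset: what is moved stays moved. The work goes in short steps, Python scripts to look and compute and a tool call to move; the robot and the scene stay as the last step left them, time stands still between calls to the robot, and variables do not carry over. Pictures are saved under pics/ and viewed, at most 10 in all, crops included, and the job is handed in when it is done.

Besides the shell and the picture viewer there is one more tool, called after ">>>" as name([rows], argument=value, ...), one row to a line, values as JSON. servo_tool: Moves the arm, as the interface text tells. Its arguments: {"type":"object","properties":{"motion":{"type":"array"}},"required":["motion"]}

```bash
mkdir -p pics; cat > h.py <<'E'
import numpy as np, cv2
from bench import sensors,get_image,camera_params,job_done
def grab(n):
    im,d=get_image(n); np.savez(f'/tmp/{n}.npz',im=im,d=d); return im,d
def cloud(n,d):
    p=camera_params(n);K=np.array(p['camera_matrix']);R=np.array(p['R']);t=np.array(p['t'])
    v,u=np.mgrid[:480,:640]
    c=np.stack([(u-K[0,2])/K[0,0]*d,(v-K[1,2])/K[1,1]*d,d],-1)
    return (c-t)@R
E
python3 - <<'E'
from h import *
for n in ['top','side']:
    im,d=grab(n); cv2.imwrite(f'pics/{n}0.png',im[...,::-1])
    P=cloud(n,d); print(n,(d>0).mean(),-np.array(camera_params(n)['R']).T@np.array(camera_params(n)['t']))
s=sensors.read_state();print(s)
E
```

```text
top 0.9959765625 [ 236.87622211   27.66070698 1645.43432575]
side 0.9896223958333333 [ 207.44567102 1409.84813253 1031.27508633]
{'clock': 0.1, 'joints': array([-1.01840774e+00,  3.85503375e-01,  6.75251425e-03, -4.45224306e-04,
       -1.19397537e+00, -2.58552664e-01]), 'joint_vel': array([-0.00042536, -0.00245317,  0.00401088,  0.00258105, -0.00074233,
       -0.00139888]), 'joint_efforts': array([-6.85631494e-04, -3.93318701e+01,  1.88928097e+01,  4.19790387e+00,
       -2.62859387e-03,  5.37406237e-06]), 'position': array([ 180.85761556, -597.71843757,  230.31122023]), 'ee_rot': array([-1.46308698e-01,  9.89238490e-01,  9.68329372e-04, -1.90489927e-04]), 'contact_force': array([ 0.41563517,  0.17896749, -0.66413483]), 'wrist_torque': array([0.00342751, 0.02466529, 0.02079932]), 'grasp_force': 0.0, 'gripper_width': 85.06152679803445}
```

View pics/top0.png

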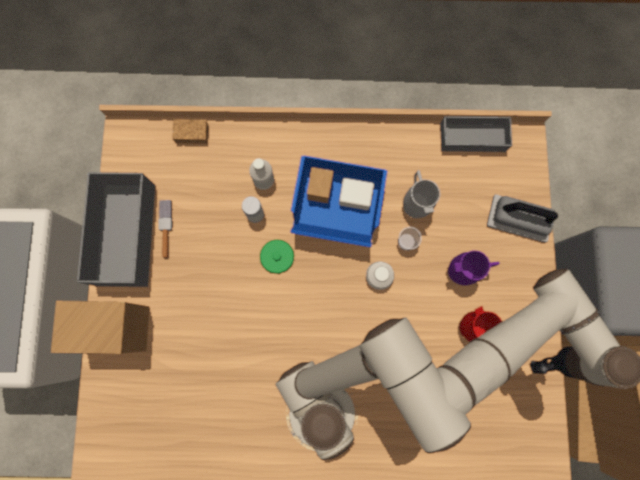

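View pics/side0.png

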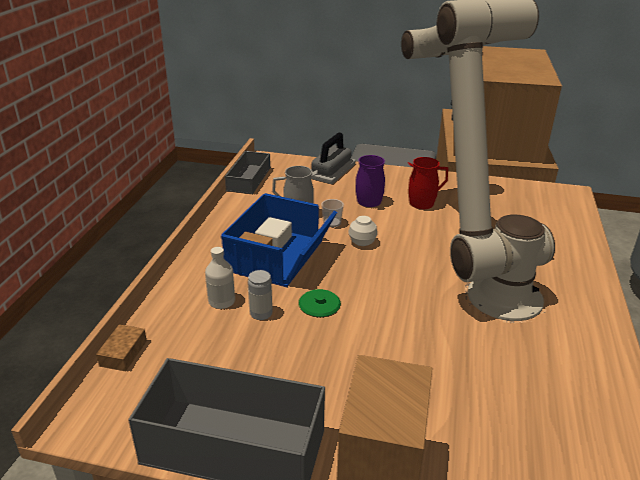

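The top view shows the crate at about (338,200), with the steel pitcher at (422,197) on its -y side. The bottle (262,175) and can (253,210) are on the +y side, the ball is at (380,276), the lid at (277,256) and the cup at (408,240). The side view shows the flap leaning out, with its top corner near (335,213).

```bash
python3 - <<'E'
from h import *
def blue(im):
    h=cv2.cvtColor(im,cv2.COLOR_RGB2HSV); return (h[...,0]>105)&(h[...,0]<125)&(h[...,1]>150)&(h[...,2]>40)
C=[]
for n in ['top','side']:
    z=np.load(f'/tmp/{n}.npz'); P=cloud(n,z['d']); m=blue(z['im'])&(z['d']>0); m=cv2.erode(m.astype('u1'),np.ones((2,2)))>0 if 0 else m
    Q=P[m]; Q=Q[(abs(Q[:,1]+20)<260)&(Q[:,0]>350)&(Q[:,0]<950)]; C.append(Q)
    print(n,len(Q),np.percentile(Q,[0,1,50,99,100],axis=0).round(0).tolist())
    T=Q[(Q[:,2]>116)&(Q[:,2]<134)].astype('f4'); 
    r=cv2.minAreaRect(T[:,:2].copy()); print('rim',len(T),r,cv2.boxPoints(r).round(0).tolist())
    # yaw from inner floor? back wall rim
# yaw from back rim points, top view
Q=C[0]; T=Q[(Q[:,2]>112)&(Q[:,2]<136)]
yaw=0
for _ in range(8):
    c,s=np.cos(yaw),np.sin(yaw); u=T[:,0]*c+T[:,1]*s; v=-T[:,0]*s+T[:,1]*c
    um=np.percentile(u,99); b=abs(u-um)<12
    l=cv2.fitLine(T[b][:,:2].astype('f4'),cv2.DIST_HUBER,0,.01,.01).ravel(); 
    d=l[:2]*np.sign(l[1]); yaw=np.arctan2(-d[0],d[1])
print('yaw',yaw,np.degrees(yaw))
c,s=np.cos(yaw),np.sin(yaw)
for n,Q in zip(['top','side'],C):
    L=np.c_[Q[:,0]*c+Q[:,1]*s,-Q[:,0]*s+Q[:,1]*c,Q[:,2]]
    T=L[(L[:,2]>112)&(L[:,2]<136)]
    print(n,'rim u',np.percentile(T[:,0],[1,99]),'v',np.percentile(T[:,1],[1,99]), 'back rim z',np.median(T[T[:,0]>np.percentile(T[:,0],99)-10][:,2]))
    # profile of front: per z the min u
    for z0 in range(10,140,15):
        S=L[abs(L[:,2]-z0)<5]; 
        if len(S)>5: print(z0,len(S),np.percentile(S[:,0],[2,98]).round(),np.percentile(S[:,1],[2,98]).round())
z=np.load('/tmp/top.npz');P=cloud('top',z['d'])
for nm,(u,v) in dict(pitch=(425,190),bottle=(259,163),can=(253,203),ball=(381,273),lid=(277,256),cup=(406,233),purple=(475,260),red=(487,322)).items():
    S=P[v-18:v+19,u-18:u+19].reshape(-1,3); S=S[S[:,2]>12]; print(nm,S.min(0).round(),S.max(0).round(),P[v,u].round())
E
```

```text
top 4520 [[505.0, -187.0, -5.0], [514.0, -178.0, 0.0], [632.0, -41.0, 15.0], [778.0, 92.0, 128.0], [783.0, 97.0, 135.0]]
rim 625 ((641.8474731445312, -40.32977294921875), (263.84930419921875, 244.4386749267578), 80.7095718383789) [[500.0, -151.0], [741.0, -190.0], [784.0, 70.0], [543.0, 110.0]]
side 5463 [[500.0, -190.0, -5.0], [514.0, -182.0, 3.0], [647.0, -28.0, 74.0], [776.0, 104.0, 126.0], [781.0, 110.0, 130.0]]
rim 810 ((641.1396484375, -36.92286682128906), (284.8931579589844, 250.6015167236328), 80.71375274658203) [[494.0, -157.0], [742.0, -198.0], [788.0, 83.0], [540.0, 124.0]]
yaw -0.16426082 -9.411451
top rim u [518.22305442 760.53290936] v [-65.77566494 196.95476717] back rim z 120.22201736004203
10 1837 [576. 758.] [-54. 189.]
25 135 [566. 761.] [-56. 192.]
40 125 [560. 760.] [-56. 192.]
55 142 [553. 760.] [-56. 192.]
70 166 [547. 760.] [-56. 192.]
85 157 [541. 760.] [-56. 192.]
100 187 [533. 761.] [-57. 192.]
115 285 [519. 761.] [-60. 195.]
130 163 [520. 759.] [-66. 196.]
side rim u [514.85890668 761.87861963] v [-68.26660773 207.68986094] back rim z 119.61151428292806
10 680 [563. 713.] [-61. 200.]
25 176 [557. 758.] [-62. 204.]
40 318 [545. 761.] [-62. 204.]
55 377 [541. 760.] [-62. 205.]
70 475 [534. 761.] [-63. 203.]
85 451 [529. 761.] [-62. 203.]
100 480 [522. 761.] [-62. 203.]
115 532 [516. 761.] [-63. 205.]
130 89 [578. 758.] [-61. 208.]
pitch [ 237. -348.   12.] [ 744.   28. 1645.] [ 702. -326.   43.]
bottle [237.  28.  12.] [ 842.  263. 1645.] [745. 199. 161.]
can [237.  28.  13.] [ 720.  256. 1645.] [631. 218. 119.]
ball [ 237. -219.   13.] [ 465.   28. 1645.] [ 426. -176.   82.]
lid [237.  28.  12.] [ 537.  206. 1645.] [482. 147.  27.]
cup [ 237. -320.   12.] [ 624.   28. 1645.] [ 565. -267.   15.]
purple [ 237. -526.   12.] [ 539.   28. 1645.] [ 476. -478.   42.]
red [ 228. -519.   12.] [ 325.   28. 1645.] [ 284. -513.   22.]
```

>>> servo_tool([
  {"travel": [0,0,0],"rot": [0,0,0.0182],"hand": 0},
  {"travel": [0,0,0],"rot": [0,0,0.0182],"hand": 0},
  {"travel": [0,0,0],"rot": [0,0,0.0182],"hand": 0},
  {"travel": [0,0,0],"rot": [0,0,0.0182],"hand": 0},
  {"travel": [-0.04,0.07,0],"rot": [0,0,0],"hand": 0},
  {"travel": [-0.04,0.14,0],"rot": [0,0,0],"hand": 0},
  {"travel": [-0.04,0.14,0],"rot": [0,0,0],"hand": 0},
  {"travel": [-0.04,0.14,0],"rot": [0,0,0],"hand": 0},
  {"travel": [-0.04,0.14,0],"rot": [0,0,0],"hand": 0},
  {"travel": [-0.04,0.14,0],"rot": [0,0,0],"hand": 0},
])

```text
clock: 0.93
position: [271.7, -416.3, 230.8]
ee_rot: [0.082, 0.997, 0.0, -0.0]
contact_force: [1.5, -0.5, 0.4]
gripper_width: 0.2
grasp_force: 0.0
```

>>> servo_tool([
  {"travel": [-0.04,0.14,0],"rot": [0,0,0],"hand": 0},
  {"travel": [-0.04,0.14,0],"rot": [0,0,0],"hand": 0},
  {"travel": [-0.04,0.14,0],"rot": [0,0,0],"hand": 0},
  {"travel": [-0.04,0.14,0],"rot": [0,0,0],"hand": 0},
  {"travel": [-0.04,0.14,0],"rot": [0,0,0],"hand": 0},
  {"travel": [-0.04,0.14,0],"rot": [0,0,0],"hand": 0},
  {"travel": [-0.04,0.14,0],"rot": [0,0,0],"hand": 0},
  {"travel": [-0.04,0.14,0],"rot": [0,0,0],"hand": 0},
  {"travel": [-0.04,0.14,0],"rot": [0,0,0],"hand": 0},
  {"travel": [-0.04,0.14,0],"rot": [0,0,0],"hand": 0},
])

```text
clock: 1.77
position: [427.3, -87.2, 231.3]
ee_rot: [0.082, 0.997, 0.0, -0.0]
contact_force: [0.5, -0.5, -0.2]
gripper_width: 0.1
grasp_force: 0.0
```

>>> servo_tool([
  {"travel": [-0.04,0.14,0],"rot": [0,0,0],"hand": 0},
  {"travel": [-0.04,0.14,0],"rot": [0,0,0],"hand": 0},
  {"travel": [0,0,0],"rot": [0,0,0],"hand": 0},
  {"travel": [0,0,0],"rot": [0,0,0],"hand": 0},
])

```text
clock: 2.1
position: [458.6, -21.7, 230.7]
ee_rot: [0.08, 0.997, -0.0, -0.001]
contact_force: [-0.1, -1.1, -0.6]
gripper_width: -0.0
grasp_force: 0.0
```

```bash
python3 - <<'E'
from h import *
from scipy.spatial.transform import Rotation as Ro
s=sensors.read_state(); im,d=grab('wrist'); cv2.imwrite('pics/w0.png',im[...,::-1])
p=camera_params('wrist');K=np.array(p['camera_matrix']);M=np.array(p['mount']);print(M.round(3))
R=Ro.from_quat(s['ee_rot']).as_matrix()
v,u=np.mgrid[:480,:640];c=np.stack([(u-K[0,2])/K[0,0]*d,(v-K[1,2])/K[1,1]*d,d],-1)
P=(c@M[:3,:3].T+M[:3,3])@R.T+s['position']
np.savez('/tmp/wP.npz',P=P,im=im)
h=cv2.cvtColor(im,cv2.COLOR_RGB2HSV); m=(h[...,0]>105)&(h[...,0]<125)&(h[...,1]>150)&(h[...,2]>40)&(d>0)
Q=P[m]; print(len(Q),np.percentile(Q,[0,1,50,99,100],axis=0).round(0).tolist())
c,s_=np.cos(-.1643),np.sin(-.1643)
L=np.c_[Q[:,0]*c+Q[:,1]*s_,-Q[:,0]*s_+Q[:,1]*c,Q[:,2]]
for z0 in range(0,140,10):
    S=L[abs(L[:,2]-z0)<3]
    if len(S)>5: print(z0,len(S),np.percentile(S[:,0],[1,10,50,90,99]).round(1),np.percentile(S[:,1],[1,99]).round(1))
E
```

```text
[[ 0.0000e+00 -9.4500e-01 -3.2800e-01  8.4733e+01]
 [ 1.0000e+00  1.0000e-03 -1.0000e-03  3.9900e-01]
 [ 1.0000e-03 -3.2800e-01  9.4500e-01 -1.4242e+02]
 [ 0.0000e+00  0.0000e+00  0.0000e+00  1.0000e+00]]
22212 [[440.0, -169.0, 1.0], [450.0, -160.0, 4.0], [589.0, 10.0, 66.0], [671.0, 98.0, 276.0], [760.0, 103.0, 300.0]]
0 154 [564.  564.3 564.6 564.9 565.2] [-59.8 191.5]
10 6828 [596.  600.2 620.1 642.4 653. ] [-56.9 190.8]
20 250 [557.5 558.6 614.  643.2 655.1] [-57.5 191.4]
30 296 [552.6 583.7 607.9 641.6 721.7] [-57.6 191.4]
40 632 [544.9 545.3 547.6 624.9 712.4] [-58.1 191.5]
50 342 [543.4 576.  597.7 630.1 707.9] [-59.9 193.2]
60 495 [536.  536.7 583.9 621.9 700.6] [-59.1 193.1]
70 533 [534.3 535.1 576.8 614.7 673.6] [-59.3 192.7]
80 484 [530.  531.  578.7 611.9 666.9] [-59.5 193. ]
90 459 [525.5 525.9 577.8 608.8 660.7] [-59.9 193.5]
100 540 [521.1 521.6 575.9 602.8 653. ] [-59.7 193.5]
110 510 [516.7 517.1 575.1 597.7 647.9] [-59.8 193.5]
120 5155 [515.1 516.2 520.4 525.3 594.7] [-58.2 193.5]
```

View pics/w0.png

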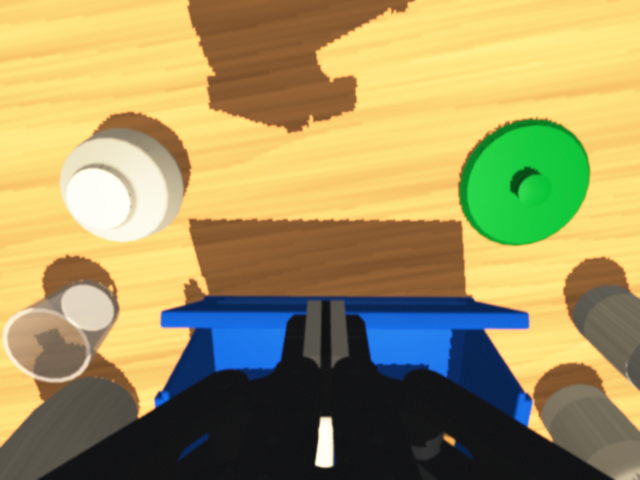

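```bash
python3 - <<'E'
from h import *
z=np.load('/tmp/wP.npz');P=z['P'];im=z['im']
h=cv2.cvtColor(im,cv2.COLOR_RGB2HSV); m=(h[...,0]>105)&(h[...,0]<125)&(h[...,1]>150)&(h[...,2]>40)
Q=P[m&(abs(P[...,2]-121)<5)]; c,s=np.cos(-.1643),np.sin(-.1643)
u=Q[:,0]*c+Q[:,1]*s;v=-Q[:,0]*s+Q[:,1]*c
k=abs(u-520)<8
print(np.polyfit(v[k],u[k],1),u[k].mean(),v[k].min(),v[k].max(),Q[k][:,2].mean())
for nm,(a,b) in dict(fingers=(0,0)).items():
    F=P[290:330,305:347].reshape(-1,3); print(np.percentile(F,[1,50,99],axis=0).round(1))
E
```

```text
[1.57863606e-04 5.19941280e+02] 519.9521499389747 -56.79439514961304 190.2827146896114 119.67109450452003
[[446.4 -56.6  -1. ]
 [448.3 -21.7 240.4]
 [568.  -13.1 254.1]]
```

>>> servo_tool([
  {"travel": [-0.02,0.027,0.1],"rot": [0,0,0],"hand": 0},
  {"travel": [-0.02,0.027,0.1],"rot": [0,0,0],"hand": 0},
  {"travel": [-0.02,0,0.1],"rot": [0,0,0],"hand": 0},
  {"travel": [0,0,0.1],"rot": [0,0,0],"hand": 0},
  {"travel": [0,0,0.1],"rot": [0,0,0],"hand": 0},
  {"travel": [0,0,0],"rot": [0,0,0],"hand": 0},
  {"travel": [0,0,0],"rot": [0,0,0],"hand": 0},
])

```text
clock: 2.73
position: [474.3, -13.7, 105.8]
ee_rot: [0.082, 0.997, -0.001, -0.001]
contact_force: [0.3, -0.1, 0.4]
gripper_width: 0.2
grasp_force: 0.0
```

>>> servo_tool([
  {"travel": [-0.02,0,0],"rot": [0,0,0],"hand": 0},
  {"travel": [-0.02,0,0],"rot": [0,0,0],"hand": 0},
  {"travel": [-0.02,0,0],"rot": [0,0,0],"hand": 0},
  {"travel": [-0.02,0,0],"rot": [0,0,0],"hand": 0},
  {"travel": [0,0,0],"rot": [0,0,0],"hand": 0},
  {"travel": [0,0,0],"rot": [0,0,0],"hand": 0},
])

```text
clock: 3.23
position: [495.6, -15.6, 106.6]
ee_rot: [0.082, 0.997, 0.0, 0.0]
contact_force: [0.3, -0.0, 0.2]
gripper_width: -0.1
grasp_force: 0.0
```

>>> servo_tool([
  {"travel": [-0.014,0,0],"rot": [0,0,0],"hand": 0},
  {"travel": [-0.014,0,0],"rot": [0,0,0],"hand": 0},
  {"travel": [-0.014,0,0],"rot": [0,0,0],"hand": 0},
  {"travel": [-0.014,0,0],"rot": [0,0,0],"hand": 0},
  {"travel": [-0.014,0,0],"rot": [0,0,0],"hand": 0},
  {"travel": [-0.014,0,0],"rot": [0,0,0],"hand": 0},
  {"travel": [-0.014,0,0],"rot": [0,0,0],"hand": 0},
  {"travel": [-0.014,0,0],"rot": [0,0,0],"hand": 0},
  {"travel": [-0.014,0,0],"rot": [0,0,0],"hand": 0},
  {"travel": [-0.014,0,0],"rot": [0,0,0],"hand": 0},
])

```text
clock: 4.07
position: [530.0, -21.3, 106.3]
ee_rot: [0.082, 0.997, -0.0, 0.0]
contact_force: [-0.9, 0.4, 0.0]
gripper_width: -0.0
grasp_force: 0.6
```

>>> servo_tool([
  {"travel": [-0.008,0,0],"rot": [0,0,0],"hand": 0},
  {"travel": [-0.008,0,0],"rot": [0,0,0],"hand": 0},
  {"travel": [-0.008,0,0],"rot": [0,0,0],"hand": 0},
  {"travel": [-0.008,0,0],"rot": [0,0,0],"hand": 0},
  {"travel": [-0.008,0,0],"rot": [0,0,0],"hand": 0},
  {"travel": [-0.008,0,0],"rot": [0,0,0],"hand": 0},
  {"travel": [0,0,0],"rot": [0,0,0],"hand": 0},
  {"travel": [0,0,0],"rot": [0,0,0],"hand": 0},
])

```text
clock: 4.73
position: [541.9, -23.2, 106.3]
ee_rot: [0.082, 0.997, 0.0, 0.0]
contact_force: [-0.7, 0.2, -0.6]
gripper_width: -0.1
grasp_force: 0.0
```

>>> servo_tool([
  {"travel": [-0.006,0,0],"rot": [0,0,0],"hand": 0},
  {"travel": [-0.006,0,0],"rot": [0,0,0],"hand": 0},
  {"travel": [-0.006,0,0],"rot": [0,0,0],"hand": 0},
  {"travel": [0,0,0],"rot": [0,0,0],"hand": 0},
])

```text
clock: 5.07
position: [546.3, -24.0, 106.3]
ee_rot: [0.082, 0.997, -0.0, 0.0]
contact_force: [0.2, -0.1, 0.2]
gripper_width: -0.4
grasp_force: 0.1
```

```bash
cat > flap.py <<'E'
from h import *
def run(n='side'):
    im,d=grab(n);P=cloud(n,d)
    h=cv2.cvtColor(im,cv2.COLOR_RGB2HSV); m=(h[...,0]>105)&(h[...,0]<125)&(h[...,1]>150)&(h[...,2]>40)&(d>0)
    Q=P[m];c,s=np.cos(-.1643),np.sin(-.1643);L=np.c_[Q[:,0]*c+Q[:,1]*s,-Q[:,0]*s+Q[:,1]*c,Q[:,2]]
    L=L[(L[:,0]>480)&(L[:,0]<780)&(abs(L[:,1]-67)<140)]
    for z0 in (25,55,85,115,128):
        S=L[abs(L[:,2]-z0)<6]; print(z0,len(S),np.percentile(S[:,0],[1,3,8,99]).round(1) if len(S)>5 else '')
    return im
if __name__=='__main__':
    im=run(); cv2.imwrite('pics/s1.png',cv2.resize(im[150:320,180:400,::-1],None,fx=3,fy=3))
    s=sensors.read_state();print(s['clock'],s['position'],s['contact_force'])
E
python3 flap.py
```

```text
25 248 [558.7 559.2 560.  760.7]
55 500 [555.7 557.  558.8 761. ]
85 537 [555.5 556.3 557.4 762.1]
115 528 [554.1 554.6 555.7 762.1]
128 394 [552.5 553.3 554.4 760.4]
5.1167 [546.22788623 -23.97379242 106.32115596] [ 0.25692546  0.54856758 -1.16233542]
```

>>> servo_tool([
  {"travel": [-0.004,0,0],"rot": [0,0,0],"hand": 0},
  {"travel": [-0.004,0,0],"rot": [0,0,0],"hand": 0},
  {"travel": [-0.004,0,0],"rot": [0,0,0],"hand": 0},
  {"travel": [0,0,0],"rot": [0,0,0],"hand": 0},
])

```text
clock: 5.45
position: [549.1, -24.5, 106.3]
ee_rot: [0.082, 0.997, -0.0, 0.0]
contact_force: [-0.6, -0.3, -0.4]
gripper_width: -0.5
grasp_force: 0.2
```

>>> servo_tool([
  {"travel": [-0.004,0,0],"rot": [0,0,0],"hand": 0},
  {"travel": [0,0,0],"rot": [0,0,0],"hand": 0},
])

```text
clock: 5.62
position: [550.0, -24.6, 106.3]
ee_rot: [0.082, 0.997, -0.0, 0.0]
contact_force: [0.1, -0.4, -0.1]
gripper_width: -0.1
grasp_force: 0.2
```

>>> servo_tool([
  {"travel": [-0.003,0,0],"rot": [0,0,0],"hand": 0},
  {"travel": [0,0,0],"rot": [0,0,0],"hand": 0},
])

```text
clock: 5.78
position: [550.7, -24.8, 106.3]
ee_rot: [0.082, 0.997, -0.0, 0.0]
contact_force: [0.1, -0.1, 0.1]
gripper_width: -0.2
grasp_force: 0.2
```

```bash
python3 flap.py
```

```text
25 259 [559.4 560.1 561.1 760.6]
55 523 [557.6 558.7 560.2 761.2]
85 549 [558.1 558.8 560.1 762. ]
115 507 [557.2 558.  559.2 762.2]
128 391 [557.4 557.7 558.8 760.2]
5.8333 [550.72256163 -24.753036   106.33298249] [-0.16789473  0.30467117  0.58227013]
```

>>> servo_tool([
  {"travel": [-0.003,0,0],"rot": [0,0,0],"hand": 0},
  {"travel": [0,0,0],"rot": [0,0,0],"hand": 0},
])

```text
clock: 6.0
position: [551.4, -24.9, 106.3]
ee_rot: [0.082, 0.997, -0.0, 0.0]
contact_force: [-2.1, 0.8, 0.0]
gripper_width: -0.0
grasp_force: 0.3
```

>>> servo_tool([
  {"travel": [-0.003,0,0],"rot": [0,0,0],"hand": 0},
  {"travel": [0,0,0],"rot": [0,0,0],"hand": 0},
])

```text
clock: 6.17
position: [552.2, -25.0, 106.3]
ee_rot: [0.082, 0.997, -0.0, 0.0]
contact_force: [-1.0, 0.5, 1.3]
gripper_width: -0.1
grasp_force: 0.3
```

>>> servo_tool([
  {"travel": [-0.002,0,0],"rot": [0,0,0],"hand": 0},
  {"travel": [0,0,0],"rot": [0,0,0],"hand": 0},
])

```text
clock: 6.33
position: [552.7, -25.1, 106.3]
ee_rot: [0.082, 0.997, -0.0, 0.0]
contact_force: [-0.0, -1.1, 0.6]
gripper_width: -0.1
grasp_force: 0.3
```

```bash
python3 flap.py
```

```text
25 268 [559.3 560.  560.7 759.3]
55 525 [557.9 559.3 560.8 761.5]
85 524 [559.3 560.1 561.3 762.3]
115 535 [559.2 559.9 560.9 762.3]
128 409 [559.2 560.  561.  760.6]
6.3833 [552.66669115 -25.08166142 106.32243001] [-0.50918852 -0.35279669  0.65252495]
```

>>> servo_tool([
  {"travel": [-0.002,0,0],"rot": [0,0,0],"hand": 0},
  {"travel": [0,0,0],"rot": [0,0,0],"hand": 0},
])

```text
clock: 6.55
position: [553.1, -25.2, 106.3]
ee_rot: [0.082, 0.997, -0.0, 0.0]
contact_force: [-0.4, 0.6, 1.0]
gripper_width: -0.3
grasp_force: 0.3
```

>>> servo_tool([
  {"travel": [-0.002,0,0],"rot": [0,0,0],"hand": 0},
  {"travel": [0,0,0],"rot": [0,0,0],"hand": 0},
])

```text
clock: 6.72
position: [553.6, -25.2, 106.3]
ee_rot: [0.082, 0.997, -0.0, 0.0]
contact_force: [-0.9, 0.7, -0.2]
gripper_width: -0.2
grasp_force: 0.3
```

>>> servo_tool([
  {"travel": [-0.002,0,0],"rot": [0,0,0],"hand": 0},
  {"travel": [0,0,0],"rot": [0,0,0],"hand": 0},
])

```text
clock: 6.88
position: [554.1, -25.3, 106.3]
ee_rot: [0.082, 0.997, 0.0, 0.0]
contact_force: [-0.5, 0.4, 0.7]
gripper_width: -0.0
grasp_force: 0.3
```

```bash
python3 flap.py
```

```text
25 268 [559.9 560.4 561.4 760.4]
55 513 [558.1 559.9 561.4 761.8]
85 556 [560.2 560.9 562.1 761. ]
115 556 [560.5 561.3 562.2 762.3]
128 384 [560.7 561.2 562.6 760.5]
6.9333 [554.14202579 -25.29982465 106.27946448] [-0.29256337 -0.56633069 -0.05972036]
```

>>> servo_tool([
  {"travel": [-0.002,0,0],"rot": [0,0,0],"hand": 0},
  {"travel": [0,0,0],"rot": [0,0,0],"hand": 0},
])

```text
clock: 7.1
position: [554.4, -25.4, 106.3]
ee_rot: [0.082, 0.997, -0.0, -0.0]
contact_force: [-1.8, 1.1, 1.0]
gripper_width: 0.0
grasp_force: 0.6
```

>>> servo_tool([
  {"travel": [-0.002,0,0],"rot": [0,0,0],"hand": 0},
  {"travel": [0,0,0],"rot": [0,0,0],"hand": 0},
])

```text
clock: 7.27
position: [554.4, -25.4, 106.2]
ee_rot: [0.082, 0.997, -0.0, -0.001]
contact_force: [-2.6, 0.9, 2.8]
gripper_width: 0.1
grasp_force: 1.7
```

>>> servo_tool([
  {"travel": [-0.002,0,0],"rot": [0,0,0],"hand": 0},
  {"travel": [0,0,0],"rot": [0,0,0],"hand": 0},
  {"travel": [0,0,0],"rot": [0,0,0],"hand": 0},
])

```text
clock: 7.52
position: [554.5, -25.4, 106.2]
ee_rot: [0.082, 0.997, -0.0, -0.001]
contact_force: [-5.0, 3.3, 3.9]
gripper_width: 0.2
grasp_force: 2.6
```

```bash
python3 flap.py
```

```text
25 244 [559.2 560.4 561.  735.1]
55 535 [558.1 559.8 561.2 762.3]
85 546 [560.2 561.  562.4 761.9]
115 539 [560.3 561.3 562.5 762.3]
128 404 [560.7 561.3 562.1 760.6]
7.5667 [554.46747125 -25.41765166 106.25535678] [-4.53289824  1.75988592  2.60753585]
```

>>> servo_tool([
  {"travel": [0.01,0,0],"rot": [0,0,0],"hand": 0},
  {"travel": [0.04,0,0],"rot": [0,0,0],"hand": 0},
  {"travel": [0.08,0,0],"rot": [0,0,0],"hand": 0},
  {"travel": [0.09,0,-0.06],"rot": [0,0,0],"hand": 0},
  {"travel": [0.07,0,-0.12],"rot": [0,0,0],"hand": 0},
  {"travel": [0,0,-0.12],"rot": [0,0,0],"hand": 0},
  {"travel": [0,0,-0.12],"rot": [0,0,0],"hand": 0},
  {"travel": [0,0,0],"rot": [0,0,0],"hand": 0},
  {"travel": [0,0,0],"rot": [0,0,0],"hand": 0},
])

```text
clock: 8.32
position: [484.9, -13.3, 213.3]
ee_rot: [0.082, 0.997, 0.001, 0.003]
contact_force: [0.1, -0.2, -0.9]
gripper_width: 0.3
grasp_force: 0.0
```

```bash
cat > wr.py <<'E'
from h import *
import sys
from scipy.spatial.transform import Rotation as Ro
s=sensors.read_state(); im,d=grab('wrist'); cv2.imwrite('pics/%s.png'%sys.argv[1],im[...,::-1])
print(s['position'],s['ee_rot'])
p=camera_params('wrist');K=np.array(p['camera_matrix']);M=np.array(p['mount'])
R=Ro.from_quat(s['ee_rot']).as_matrix()
v,u=np.mgrid[:480,:640];c=np.stack([(u-K[0,2])/K[0,0]*d,(v-K[1,2])/K[1,1]*d,d],-1)
P=(c@M[:3,:3].T+M[:3,3])@R.T+s['position']
h=cv2.cvtColor(im,cv2.COLOR_RGB2HSV); m=(h[...,0]>105)&(h[...,0]<125)&(h[...,1]>150)&(h[...,2]>40)&(d>0)
c,s_=np.cos(-.1643),np.sin(-.1643)
Q=P[m];L=np.c_[Q[:,0]*c+Q[:,1]*s_,-Q[:,0]*s_+Q[:,1]*c,Q[:,2]]
T=L[(abs(L[:,2]-128)<7)&(abs(L[:,0]-565)<12)&(abs(L[:,1]-67)<135)]
print(len(T),'z',np.percentile(T[:,2],[5,50,95]),'u',np.percentile(T[:,0],[1,10,50,90,99]),'v',T[:,1].min(),T[:,1].max())
print(np.polyfit(T[:,1]-67,T[:,0],1))
for z0 in (30,60,90,115):
    S=L[(abs(L[:,2]-z0)<4)&(abs(L[:,0]-565)<25)]; print(z0,len(S),np.percentile(S[:,0],[1,10,50]) if len(S)>5 else '')
E
python3 wr.py w1
```

```text
[484.85850874 -13.33583374 213.3290475 ] [0.08161051 0.99665944 0.00109811 0.0029102 ]
5730 z [122.09299574 129.27034284 130.73480627] u [561.38307984 561.91084244 563.38435985 570.61871211 573.43302138] v -61.40841989566155 195.40340789965757
[6.00908243e-04 5.64989892e+02]
30 1268 [561.55037298 561.91692654 562.31370799]
60 1137 [561.51025868 561.80185768 562.273481  ]
90 1594 [561.40716867 561.76907601 562.26939995]
115 2081 [561.30786037 561.73768714 562.22033675]
```

View pics/w1.png

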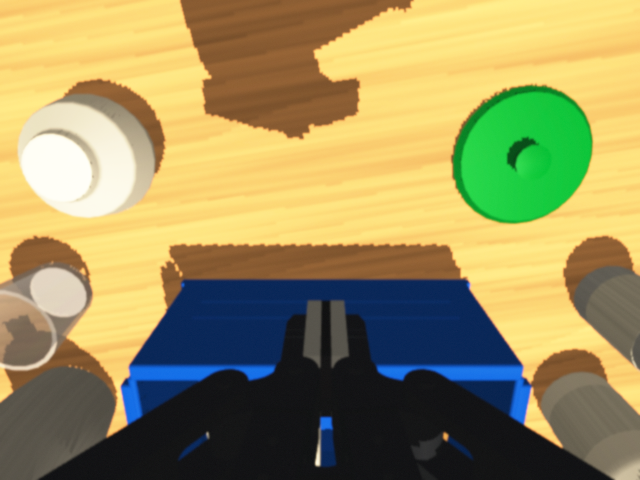

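>>> servo_tool([
  {"travel": [-0.07,-0.093,0],"rot": [0,0,0],"hand": 0},
  {"travel": [-0.07,-0.093,0],"rot": [0,0,0],"hand": 0},
  {"travel": [-0.07,-0.093,0],"rot": [0,0,0],"hand": 0},
  {"travel": [-0.07,-0.093,0],"rot": [0,0,0],"hand": 0},
  {"travel": [-0.07,-0.093,0],"rot": [0,0,0],"hand": 0},
  {"travel": [0,0,0.08],"rot": [0,0,0],"hand": 0},
  {"travel": [0,0,0.08],"rot": [0,0,0],"hand": 0},
  {"travel": [0,0,0.08],"rot": [0,0,0],"hand": 0},
  {"travel": [0,0,0],"rot": [0,0,0],"hand": 0},
  {"travel": [0,0,0],"rot": [0,0,0],"hand": 0},
])

```text
clock: 9.2
position: [550.2, -142.8, 149.2]
ee_rot: [0.082, 0.997, -0.0, -0.002]
contact_force: [0.6, -0.7, 0.9]
gripper_width: 0.2
grasp_force: 0.0
```

```bash
cat > st.py <<'E'
from h import *
s=sensors.read_state();p=s['position'];c,q=np.cos(-.1643),np.sin(-.1643)
print('u',p[0]*c+p[1]*q,'v',-p[0]*q+p[1]*c,'z',p[2],s['ee_rot'].round(4),s['contact_force'].round(1))
E
python3 st.py
```

```text
u 566.1211945016024 v -50.93870886392304 z 149.20489390115986 [ 8.180e-02  9.966e-01 -4.000e-04 -2.500e-03] [ 0.6 -0.7  0.9]
```

>>> servo_tool([
  {"travel": [-0.007,0,0.03],"rot": [0,0,0],"hand": 0},
  {"travel": [0,0,0.026],"rot": [0,0,0],"hand": 0},
  {"travel": [0,0,0],"rot": [0,0,0],"hand": 0},
  {"travel": [0,0,0],"rot": [0,0,0],"hand": 0},
  {"travel": [0,0,0],"rot": [0,0,0],"hand": 0},
])

```text
clock: 9.62
position: [553.4, -142.9, 137.8]
ee_rot: [0.082, 0.997, -0.0, 0.0]
contact_force: [0.7, -0.0, -0.2]
gripper_width: -0.0
grasp_force: 0.0
```

```bash
python3 st.py; python3 -c "
from h import *
im,d=grab('side'); cv2.imwrite('pics/s2.png',cv2.resize(im[150:310,200:400,::-1],None,fx=4,fy=3.6))"
```

```text
u 569.3515333978552 v -50.4660572529434 z 137.84988441526457 [ 8.160e-02  9.967e-01 -0.000e+00  5.000e-04] [ 0.7 -0.  -0.2]
```

View pics/s2.png

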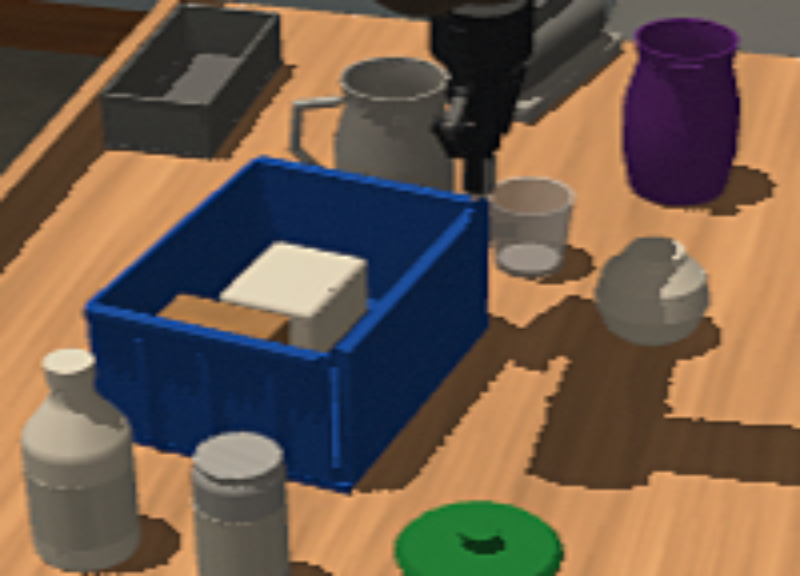

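>>> servo_tool([
  {"travel": [0.005,0,0.014],"rot": [0,0,0],"hand": 0},
  {"travel": [0,0,0],"rot": [0,0,0],"hand": 0},
  {"travel": [0,0,0],"rot": [0,0,0],"hand": 0},
  {"travel": [0,0,0],"rot": [0,0,0],"hand": 0},
])

```text
clock: 10.0
position: [551.9, -142.8, 133.9]
ee_rot: [0.082, 0.997, -0.0, 0.0]
contact_force: [0.1, 0.6, -0.4]
gripper_width: 0.2
grasp_force: 0.0
```

```bash
python3 st.py
```

```text
u 567.8212256510852 v -50.586289688341296 z 133.877210570702 [ 0.0817  0.9967 -0.      0.    ] [ 0.1  0.6 -0.4]
```

>>> servo_tool([
  {"travel": [0,0.02,0],"rot": [0,0,0],"hand": 0},
  {"travel": [0,0.04,0],"rot": [0,0,0],"hand": 0},
  {"travel": [0,0.04,0],"rot": [0,0,0],"hand": 0},
  {"travel": [0,0.04,0],"rot": [0,0,0],"hand": 0},
  {"travel": [0,0.04,0],"rot": [0,0,0],"hand": 0},
  {"travel": [0,0.04,0],"rot": [0,0,0],"hand": 0},
  {"travel": [0,0.04,0],"rot": [0,0,0],"hand": 0},
])

```text
clock: 10.58
position: [562.7, -77.3, 133.8]
ee_rot: [0.081, 0.997, 0.0, 0.0]
contact_force: [0.9, -0.1, -0.0]
gripper_width: -0.3
grasp_force: 0.0
```

```bash
python3 st.py
```

```text
u 567.7331777843553 v 15.807281153780735 z 133.84157845727202 [0.0814 0.9967 0.     0.    ] [ 0.9 -0.1 -0. ]
```

>>> servo_tool([
  {"travel": [0,0.04,0],"rot": [0,0,0],"hand": 0},
  {"travel": [0,0.04,0],"rot": [0,0,0],"hand": 0},
  {"travel": [0,0.04,0],"rot": [0,0,0],"hand": 0},
  {"travel": [0,0.04,0],"rot": [0,0,0],"hand": 0},
  {"travel": [0,0.04,0],"rot": [0,0,0],"hand": 0},
  {"travel": [0,0.04,0],"rot": [0,0,0],"hand": 0},
  {"travel": [0,0.04,0],"rot": [0,0,0],"hand": 0},
  {"travel": [0,0.04,0],"rot": [0,0,0],"hand": 0},
])

```text
clock: 11.25
position: [575.7, 1.3, 133.8]
ee_rot: [0.082, 0.997, 0.0, -0.0]
contact_force: [0.3, 0.1, -0.5]
gripper_width: 0.4
grasp_force: 0.0
```

```bash
python3 st.py
```

```text
u 567.6917712065298 v 95.41772099046159 z 133.79417194317074 [ 0.0817  0.9967  0.     -0.    ] [ 0.3  0.1 -0.5]
```

>>> servo_tool([
  {"travel": [0,0.04,0],"rot": [0,0,0],"hand": 0},
  {"travel": [0,0.04,0],"rot": [0,0,0],"hand": 0},
  {"travel": [0,0.04,0],"rot": [0,0,0],"hand": 0},
  {"travel": [0,0.04,0],"rot": [0,0,0],"hand": 0},
  {"travel": [0,0.04,0],"rot": [0,0,0],"hand": 0},
  {"travel": [0,0.04,0],"rot": [0,0,0],"hand": 0},
  {"travel": [0,0.04,0],"rot": [0,0,0],"hand": 0},
  {"travel": [0,0.04,0],"rot": [0,0,0],"hand": 0},
  {"travel": [0,0.03,0],"rot": [0,0,0],"hand": 0},
  {"travel": [0,0,0],"rot": [0,0,0],"hand": 0},
])

```text
clock: 12.08
position: [590.2, 88.1, 133.8]
ee_rot: [0.081, 0.997, 0.0, 0.0]
contact_force: [-0.9, 0.1, -0.0]
gripper_width: -0.1
grasp_force: 0.0
```

```bash
python3 st.py
```

```text
u 567.8129124437012 v 183.4851912667303 z 133.77772192180637 [8.100e-02 9.967e-01 1.000e-04 2.000e-04] [-0.9  0.1 -0. ]
```

Trace done. I'll lift straight up and back away, then check.

>>> servo_tool([
  {"travel": [0,0,-0.06],"rot": [0,0,0],"hand": 0},
  {"travel": [0,0,-0.12],"rot": [0,0,0],"hand": 0},
  {"travel": [0,0,-0.12],"rot": [0,0,0],"hand": 0},
  {"travel": [0,0,-0.1],"rot": [0,0,0],"hand": 0},
  {"travel": [0.1,-0.12,0],"rot": [0,0,0],"hand": 0},
  {"travel": [0.1,-0.12,0],"rot": [0,0,0],"hand": 0},
  {"travel": [0.1,-0.12,0],"rot": [0,0,0],"hand": 0},
  {"travel": [0.08,-0.1,0],"rot": [0,0,0],"hand": 0},
  {"travel": [0,0,0],"rot": [0,0,0],"hand": 0},
  {"travel": [0,0,0],"rot": [0,0,0],"hand": 0},
])

```text
clock: 12.92
position: [476.2, -12.5, 234.6]
ee_rot: [0.083, 0.997, 0.0, 0.001]
contact_force: [0.2, 0.0, 0.2]
gripper_width: -0.0
grasp_force: 0.0
```

```bash
python3 st.py; python3 wr.py w2; python3 flap.py
```

```text
u 471.8611321171605 v 65.52378672357554 z 234.59494880945067 [8.260e-02 9.966e-01 3.000e-04 7.000e-04] [0.2 0.  0.2]
[476.22380922 -12.53707135 234.59494881] [8.26105111e-02 9.96581634e-01 2.57685330e-04 6.94989929e-04]
5485 z [122.33738066 129.47126996 130.83973096] u [561.44191921 561.99875866 564.26682091 571.08997225 573.32627741] v -61.06496674753389 195.1111254941187
[1.14884590e-03 5.65542403e+02]
30 1101 [561.57776271 561.95327743 562.39378708]
60 913 [561.46112745 561.84103922 562.32345448]
90 1326 [561.39506766 561.82633935 562.3035611 ]
115 1714 [561.28958942 561.76200125 562.27997615]
25 262 [560.  560.8 561.5 761.6]
55 519 [558.7 560.  561.3 761.9]
85 612 [560.3 561.1 562.3 761.4]
115 636 [560.4 561.  562.2 762.9]
128 527 [560.4 561.1 562.3 760.3]
13.0167 [477.81904021 -11.3702709  234.22473367] [ 0.7091439   0.79487264 -0.14382625]
```

The front is still upright, the crate hasn't moved and the hand is clear. Handing in now.

```bash
python3 -c "
from bench import job_done
print(job_done())"
```

```text
the job is handed in; nothing more can be done
None
```

I pushed the front shut to its stop with about 6 N at the most, then ran the closed fingertips once along its top edge from the pitcher end to the other, about 4 mm above it. The last images showed the front still upright and the crate unmoved, the hand was clear, and the job is handed in.

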